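Pull down the locker flap with the hook pole

TASK

Take the hook pole from its rest, slip its orange side pin through the yellow eye on the closed flap of the raised locker, and with the pole slowly and gently swing the flap all the way down. Then unhook and lay the pole back in its rest with the hook forward as before. Open the flap only with the pole, never with the gripper, and leave the red case, the orange level and the tin where they are.

Things in the scene. Friction and masses are not known exactly. Their poses are not given: they have to be found in the camera images.
- locker: Blue sheet-steel locker on two side gables, fixed to the bench, 284 mm wide (y), 190 mm deep (x), 325 mm tall; its place and yaw vary. Origin on the bench under the middle of the flap's outer face; +x goes into the locker, -x is out of its front, z up. The compartment lies 145 to 311 mm above the bench, below it the locker is open.
- flap (a joint): Angle of the grey drop-front flap (246 wide, 150 tall, 12 mm thick, 0.4 kg), hinged at its lower edge: 0 = shut, upright; grows as its top swings to the locker's -x and down; 1.57 = level, at its stop. Stiff damped hinge: at the eye it takes some 4 N plus 13 N per 0.1 m/s of eye speed; stays where left. Over 20 N between pole and flap or locker is rough.
- flap_hinge (a point): Middle of the flap's hinge line (fixed to the locker, 150 mm over the bench); axes as the locker's. The hinge line runs along y.
- slot_mid (a point): Nominal centre of the yellow eye; moves with the flap, axes as the locker's when shut: mid-width, 115 mm up from the hinge line, 20 mm out from the outer face. The eye is an upright ring with its hole sideways (along y): 29 mm outside, hole about 15 mm, bar 6 mm, on a short stem from the flap. Its true place is seldom here but up to 20 mm off along the flap: see slot_low.
- pole_grip (a point): Where to grip the hook pole: centre of the wooden handle's cross-section, 24 mm wide (y), 26 mm tall (z), handle reaching from 135 mm behind to 80 mm ahead of this point. Site axes: x along the pole to its hook, z up as it lies. Pole about 0.25 kg, balanced near this point; a 10 mm steel shaft goes on ahead to 150 mm from this point, along the same axis.
- hook_pin (a point): Middle of the orange pin, 7 mm thick, that sticks out sideways at the shaft's end along the pole's +y (to the left seen from the handle): 150 mm ahead of pole_grip and 21 mm to +y; the pin spans from the shaft (5 mm off the pole's axis) to 38 mm off it. Axes as the pole's.
- rest_mid (a point): The pole's rest, a fixed dark steel stand with two U-shaped forks 60 mm ahead of and behind this point (forks 12 mm long, cheeks 68 mm high and flared, 34 mm apart at the foot). With the pole in place pole_grip lies at this point, 58 mm over the bench; x is the pole's direction.
- pole: The hook pole as a whole; origin 13 mm below pole_grip, same axes.
- case: Red plastic case, 130 x 90 x 40 mm, loose; origin at the centre of its underside. It and the pole's rest may change sides.
- level: Orange spirit level lying flat, 50 x 200 x 22 mm, loose; origin at the centre of its underside.
- tin: Closed tin, 64 mm diameter, 75 mm tall, loose, standing; origin at the centre of its underside.
- slot_low (a point): Lowest place of the eye's centre, 20 mm below slot_mid. The eye's plate rides in a slot: its real centre lies 0 to 40 mm above this point along the flap and is not measured, so look or feel for it. It stays where it is; a push of more than 6 N along the slot shifts it.
Not all that is in view belongs to the job. There is more than one size of the part that bears rest_mid; the job needs the smaller.

How it is judged (in metres and radians):
On the way, in this order (a step that is already met when the one before it is completed fails the run):
1. the pole is lifted to the flap, which is still shut (height (world z) of hook_pin above 0.2 m and value of joint flap below 0.1 rad), for 0.1 s.
2. the flap is part-way down with the pole's pin in the eye (value of joint flap between 0.4 and 1.2 rad and distance between hook_pin and slot_mid below 0.037 m), for 0.1 s.
3. the flap is fully down (value of joint flap above 1.45 rad), for 0.1 s.
At the end, for the whole second after the job is handed in: The flap is fully down (over 1.45 rad) and the pole lies still and level in both forks of its rest, hook forward (pole_grip within 25 mm of rest_mid), released (value of joint flap above 1.45 rad and distance between pole_grip and rest_mid below 0.025 m and x of hook_pin in the frame of rest_mid above 0.11 m and angle between pole's own z axis and vertical below 0.15 rad and linear speed of pole below 0.02 m/s); the robot touches nothing.
It fails at once if pole and locker, flap or eye press on each other with more than 20 N (contact force between pole and locker above 20 N).
It fails at once if the gripper or arm touches the locker or its flap (contact force between any of the fingers, the arm and locker above 1 N).
It fails at once if the case, level or tin is shifted by more than 20 mm or knocked over (distance of any of case, level, tin from where it was at the start of the episode above 0.02 m or angle between tin's own z axis and vertical above 0.5 rad).
It also fails if it takes over 72 s, if anything falls off the work surface, if the arm or the gripper's body presses on something with over 40 N, if the wrist force passes 120 N, or if a joint passes its speed limit or range.

ROBOT

A 6-joint arm with a two-finger parallel gripper is mounted at the origin on the work surface. World frame = base frame: x ahead of the robot, y to its left, z up, the work surface at z = 0. Lengths are in mm, angles in degrees, forces in N, time in s.
With the tool pointing down it reaches from about 250 to 725 mm from the base axis. Payload 4 kg.
Tool frame: the origin (TCP) lies midway between the tips of the shut fingers; the grasp point (between the pads) lies 19 mm behind it (grip_depth is the distance from the TCP to the grasp point, in mm); z points along the fingers, y is the line along which they close (so a half turn about z gives the same grasp; the last joint's range is limited). The gripper opens to 85 mm and grips with 20 to 120 N. Pads are 22 mm wide; open, the fingers measure 114 mm over their backs; the gripper's body (76 mm by 85 mm) begins 54 mm behind the grasp point. The pads swing forward as they close: fully open they stand 13 mm farther back than shut.
Start: joints at [64.572, 13.785, 0.286, 76.501, 0, 90], TCP at [214.685, 451.564, 231.306] pointing down, gripper open.
Joint ranges: [-155.79, 155.79], [-60.16, 107.12], [-62.33, 73.08], [-114, 123.19], [-81.49, 82.49], [-180, 180]. Speed limits (degrees/s): [159.86, 159.86, 180, 180, 180, 180].

INTERFACE

Orientations are given as [roll, pitch, yaw] about the fixed x, y, z axes, in that order (R = Rz(yaw) Ry(pitch) Rx(roll)).
In Python, from station import get_state, get_image, close_job, grip_depth gives the robot as it stands.
- The arm moves only by the shell command python3 -m creep 'ROWS' [OPENING] [FORCE]. ROWS is JSON, a list of rows, each an object of numbers: "dx", "dy", "dz": the shift along the world's x, y, z scaled (see below); "ax", "ay", "az": the turn, a rotation vector about the world's x, y, z scaled (see below). A call has 1 to 12 rows; each row is the pose to reach, as a shift and turn from the pose commanded when the call began; what a row does not reach only later rows make up. The controller multiplies each number of a shift by 1 m and each number of a turn by 90 degrees. A row lasts 1/8 s, in which the tool goes at most 62.5 mm and 10.7 degrees, less where a joint would pass 70% of its speed; a pose out of reach is approached as far as the arm can. A call with a number of a shift or a turn outside -1 to 1 is refused whole. A call with a gripper value outside its range is refused whole. OPENING is the closure in counts, from 0 (fully open) to 255 (shut), set as the call begins (- or left out, the last holds). The fingers move at their own pace and stop on an object; FORCE is the grip in N (left out, the last holds). Time passes only in rows, so rows that repeat a pose let the fingers close. It gives the time, the measured TCP pose, the force, the opening and the grip force at its end, in the units of the state.
- get_state(): the state, without advancing time (a new reading comes with each control period).
- get_image(name): name is "side" or "top" or "wrist"; returns a dict with "image" (384x512x3 uint8, blue, green, red), "range_z" (384x512 float32, mm along the optical axis (not along the pixel's ray), 0 where there is no reading), "fx", "fy", "cx", "cy" (pixels), "k1" (the pictures are not rectified: a ray, as slopes to the right and down, at radius r is drawn at 1 + k1 r^2 times it, then the intrinsics apply), "xyz" and "attitude" of the camera in the world. Camera axes: x right, y down, z forward; pixel columns grow to the right and rows downward; lengths in mm; the calibration is good to about 2 mm. A picture is of the moment at which its call begins.
- close_job(): hands the job in; it is judged then, once.
The state is a dict: "time": time; "q": joint angles; "qd": joint speeds; "joint_torque": joint torques, N m; "ee_pos": TCP position; "orientation": TCP orientation; "contact_force": force on the tool from outside, world axes, zero at the start; "moment": the same for the moment, N m; "gripper_width": finger opening in mm; "grasp_force": force on a finger pad.
Only numpy, scipy, OpenCV 4.12 (cv2) and the standard library are available. Lean on these libraries where they do the work, as an engineer would, in place of code of your own. Each camera call takes 0.05 s, during which the arm holds its last target. There are 200 camera calls.

## Working session

There is one attempt and no reset: what is moved stays moved. The work goes in short steps, Python scripts to look and compute and a shell command to move; the robot and the scene stay as the last step left them, time stands still between calls to the robot, and variables do not carry over. Pictures are saved under pics/ and viewed, at most 13 in all, crops included, and the job is handed in when it is done.

```bash
ls; mkdir -p pics; cat > h.py <<'E'
import numpy as np, cv2, pickle
from scipy.spatial.transform import Rotation as R
from station import *
def grab(n):
    d=get_image(n); pickle.dump(d,open(f'pics/{n}.pkl','wb')); return d
def load(n): return pickle.load(open(f'pics/{n}.pkl','rb'))
def pose(d):
    return np.array(d['xyz']),R.from_euler('xyz',d['attitude'],degrees=True).as_matrix()
def slopes(d,u,v):
    x=(np.asarray(u,float)-d['cx'])/d['fx'];y=(np.asarray(v,float)-d['cy'])/d['fy']
    a,b=x.copy(),y.copy()
    for _ in range(20):
        s=1+d['k1']*(a*a+b*b);a=x/s;b=y/s
    return np.stack([a,b,np.ones_like(a)],-1)
def pts(d,u,v):
    u=np.asarray(u);v=np.asarray(v);p,M=pose(d)
    z=d['range_z'][v.astype(int),u.astype(int)]
    return p+(slopes(d,u,v)*z[...,None])@M.T
def plane(d,u,v,z):
    p,M=pose(d);r=slopes(d,u,v)@M.T
    return p+r*((z-p[2])/r[...,2])[...,None]
def cloud(d):
    v,u=np.mgrid[:384,:512];return pts(d,u,v)
E
python3 - <<'E'
from h import *
for n in('side','top'):
    d=grab(n);cv2.imwrite(f'pics/{n}.png',d['image']);print(n,d['xyz'],d['attitude'],d['fx'],d['k1'])
s=get_state();print(s['time'],s['orientation'],grip_depth,s['gripper_width'])
E
```

```text
pics
side [ 211.75870615 -692.03553469  822.40395737] [-131.6511409     0.79509958  -30.56669278] 375.7447687492221 -0.11235558209601897
top [ 346.57399511  -69.34637792 1241.58244361] [-167.49384044   -0.20696623  -87.54278765] 368.4161142185368 -0.008019817616439084
0.1 [-1.79895084e+02 -2.04424709e-03  1.54574061e+02] 18.700000000000003 85.72356486435758
```

View pics/side.png

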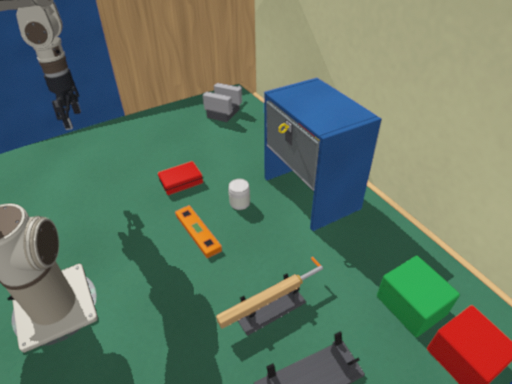

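View pics/top.png

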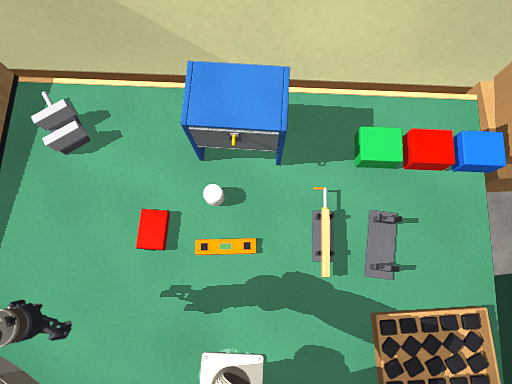

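The side view shows the flap's yellow eye at (284,128) and the pole with its orange pin at (317,262). In the top view the pole runs from (325,190) to (326,275) in the smaller rest, with the empty bigger rest at (381,245), the tin at (213,195), the level at (225,247) and the case at (153,230).

```bash
python3 - <<'E'
from h import *
np.set_printoptions(precision=1,suppress=True)
for n in('side','top'):
    d=load(n);C=cloud(d);hsv=cv2.cvtColor(d['image'],cv2.COLOR_BGR2HSV);H,S,V=[hsv[...,i].astype(int) for i in range(3)]
    ok=d['range_z']>0
    # locker top
    m=ok&(H>105)&(H<125)&(S>120)&(abs(C[...,2]-325)<8)&(C[...,0]>400)
    m2=cv2.morphologyEx(m.astype(np.uint8),cv2.MORPH_OPEN,np.ones((3,3)))
    P=C[m2>0];r=cv2.minAreaRect(P[:,:2].astype(np.float32));print(n,'top',m.sum(),P[:,2].mean(),r,cv2.boxPoints(r).tolist())
    # yellow eye
    m=ok&(H>22)&(H<33)&(S>150)&(C[...,2]>180)&(C[...,2]<340)
    vv,uu=np.nonzero(m);print('eye',len(vv),uu.min(),uu.max(),vv.min(),vv.max(),C[m].mean(0),C[m].min(0),C[m].max(0))
    # wood handle
    m=ok&(C[...,2]>55)&(C[...,2]<85)&(H>8)&(H<30)&(S>60)&(C[...,1]<0)&(C[...,1]>-330)&(C[...,0]>100)&(C[...,0]<560)
    P=C[m];r=cv2.minAreaRect(P[:,:2].astype(np.float32));print('handle',m.sum(),np.median(P[:,2]),r)
    mm=m&(C[...,2]>65)&(S<200);
    # pin
    m=ok&(H<14)&(S>180)&(C[...,2]>40)&(C[...,2]<80)&(C[...,0]>300)&(C[...,1]<-50)&(C[...,1]>-330)
    vv,uu=np.nonzero(m);print('pin',len(vv),C[m].mean(0),C[m].min(0),C[m].max(0)) if m.any() else 0
    # flap grey face
    m=ok&(S<60)&(C[...,2]>150)&(C[...,2]<310)&(C[...,0]>400)&(V>60)
    P=C[m];c=P.mean(0);w=np.linalg.svd(P-c,full_matrices=0)[2];print('flap',len(P),c,w[2],P.min(0),P.max(0))
    # tin, level, case
    for nm,lo,hi,q in(('tin',65,85,(S<60)&(C[...,0]>300)&(C[...,0]<620)),('level',15,30,(H<20)&(S>180)),('case',33,47,((H<8)|(H>172))&(S>150))):
        m=ok&q&(C[...,2]>lo)&(C[...,2]<hi)&(C[...,1]>-80)&(C[...,1]<420)&(C[...,0]>150)
        if m.sum()>5:
            P=C[m];print(nm,m.sum(),np.median(P,0),cv2.minAreaRect(P[:,:2].astype(np.float32)))
    # dark rests
    m=ok&(V<90)&(S<80)&(C[...,2]>3)&(C[...,2]<75)&(C[...,1]<-60)&(C[...,1]>-420)&(C[...,0]>200)&(C[...,0]<520)
    for z0,z1 in((3,20),(45,75)):
        k=m&(C[...,2]>z0)&(C[...,2]<z1);nl,lab,st,ce=cv2.connectedComponentsWithStats(k.astype(np.uint8))
        for i in range(1,nl):
            if st[i,4]>4:P=C[lab==i];print('dark',z0,st[i,4],P.mean(0),P.min(0),P.max(0))
E
```

```text
side top 3808 325.075662211981 ((682.12451171875, 629.61279296875), (244.52442932128906, 1583.70556640625), 11.720290184020996) [[401.5590515136719, 1380.12060546875], [723.263671875, -170.5662078857422], [962.68994140625, -120.89501953125], [640.9853515625, 1429.791748046875]]
eye 58 279 288 123 132 [697.1  12.3 285. ] [681.9   6.5 257.1] [717.1  45.4 298.7]
handle 1163 70.83953463525177 ((449.79827880859375, -281.6451110839844), (219.57379150390625, 47.67772674560547), 0.12946751713752747)
flap 12219 [1288.7  251.8  230.3] [0. 0. 1.] [ 495.7 -268.2  150. ] [1441.8 1413.1  310. ]
tin 241 [588.6  82.2  74.3] ((590.656494140625, 87.37252807617188), (60.28437805175781, 56.88249206542969), 22.301544189453125)
level 813 [426.6  49.8  21.8] ((432.3293151855469, 98.53632354736328), (320.0697021484375, 127.29349517822266), 77.30612182617188)
case 670 [466.4 276.   39.4] ((468.2705078125, 282.7217102050781), (92.52776336669922, 128.74998474121094), 88.98194885253906)
dark 3 261 [ 447.5 -310.1    8.7] [ 390.5 -316.7    3. ] [ 519.2 -276.4   19.8]
dark 3 5 [ 435.1 -280.6    9.1] [ 431.9 -284.3
[... 866 characters left out ...]
 [591.1  91.8  74.9] ((590.6055908203125, 91.26581573486328), (58.0974235534668, 56.03640365600586), 86.8139877319336)
level 127 [425.2  59.8  21.1] ((436.28814697265625, 101.56835174560547), (299.55303955078125, 91.82722473144531), 80.19318389892578)
case 1077 [469.1 285.1  40.2] ((470.32415771484375, 286.48687744140625), (91.85511016845703, 130.297119140625), 88.95052337646484)
dark 3 60 [ 471.3 -306.3    8. ] [ 428.9 -309.     3.6] [ 518.6 -300.5   14.4]
dark 3 19 [ 402.8 -305.8    7.9] [ 393.  -312.2    4.3] [ 413.  -301.1   12.7]
dark 45 11 [ 415.5 -256.    59.2] [ 410.9 -262.4   46.4] [ 420.7 -252.4   69.2]
dark 45 16 [ 417.3 -298.7   61.7] [ 412.8 -303.6   49.8] [ 422.6 -293.8   68.7]
```

```bash
python3 - <<'E'
from h import *
np.set_printoptions(precision=2,suppress=True)
d=load('top');C=cloud(d);hsv=cv2.cvtColor(d['image'],cv2.COLOR_BGR2HSV);H,S,V=[hsv[...,i].astype(int) for i in range(3)]
m=(abs(C[...,2]-71)<4)&(H>8)&(H<30)&(S>60)&(C[...,1]<-200)&(C[...,1]>-330)&(C[...,0]>300)&(C[...,0]<600)
P=C[m];l=cv2.fitLine(P[:,:2].astype(np.float32),cv2.DIST_HUBER,0,.01,.01).ravel();print('handle',P.mean(0),np.degrees(np.arctan2(l[1],l[0])),P.min(0),P.max(0))
# orange pin by colour, cast on z=58
m=(H<15)&(S>150)&(V>120);m[:170]=0;m[205:]=0;m[:,:305]=0;m[:,335:]=0
v,u=np.nonzero(m);Q=plane(d,u,v,58);print('pin',len(v),Q.mean(0),Q.min(0),Q.max(0))
# rest cheeks
m=(V<100)&(S<90)&(C[...,2]>40)&(C[...,2]<75)&(C[...,1]<-220)&(C[...,1]>-330)&(C[...,0]>380)&(C[...,0]<570)
nl,lab,st,ce=cv2.connectedComponentsWithStats(m.astype(np.uint8))
for i in range(1,nl):
  if st[i,4]>3:P=C[lab==i];print('cheek',st[i,4],P.mean(0),P.min(0),P.max(0))
# eye in side camera: ray plane y=16
d=load('side');hsv=cv2.cvtColor(d['image'],cv2.COLOR_BGR2HSV);H,S,V=[hsv[...,i].astype(int) for i in range(3)]
m=(H>22)&(H<35)&(S>130);m[:115]=0;m[140:]=0;m[:,:270]=0;m[:,300:]=0
v,u=np.nonzero(m);p,M=pose(d);r=slopes(d,u,v)@M.T;Q=p+r*((16.5-p[1])/r[:,1])[:,None]
print('eye',len(v),Q.mean(0),Q.min(0),Q.max(0))
y=[cv2.resize(d['image'][105:150,260:320],None,fx=6,fy=6,interpolation=cv2.INTER_NEAREST)]
t=load('top')['image'];y.append(cv2.resize(t[170:280,290:350],(260,270*260//147)[:2] if 0 else None,fx=4,fy=4))
h=max(a.shape[0] for a in y);cv2.imwrite('pics/c1.png',np.hstack([cv2.copyMakeBorder(a,0,h-a.shape[0],0,4,0) for a in y]))
E
```

```text
handle [ 453.92 -277.04   70.56] 0.57415104 [ 344.25 -287.54   67.  ] [ 561.62 -263.44   74.95]
pin 12 [ 626.52 -252.79   58.  ] [ 622.82 -265.46   58.  ] [ 629.88 -235.75   58.  ]
cheek 16 [ 536.83 -255.19   54.77] [ 530.42 -262.03   42.72] [ 542.91 -251.36   68.36]
cheek 12 [ 536.94 -297.17   60.64] [ 530.87 -300.73   49.  ] [ 542.7  -293.7    69.78]
cheek 16 [ 416.26 -256.37   54.06] [ 410.87 -263.01   41.52] [ 421.92 -252.37   69.18]
cheek 18 [ 417.34 -298.72   61.12] [ 412.84 -303.61   44.59] [ 422.57 -293.83   68.69]
eye 61 [699.26  16.5  281.79] [683.9   16.5  266.88] [716.16  16.5  296.48]
```

View pics/c1.png

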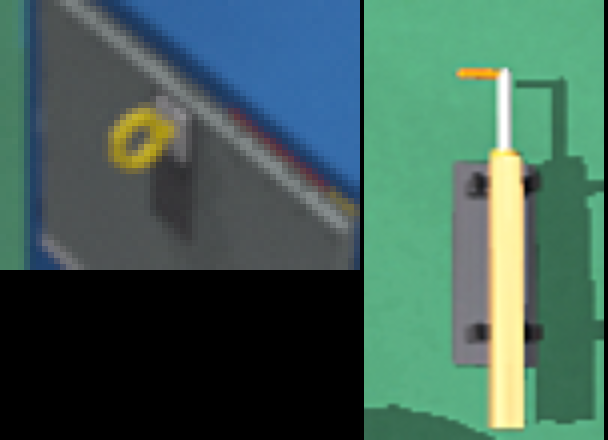

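```bash
python3 -m creep '[{"dx":0.02,"dy":-0.06,"az":0.05},{"dx":0.04,"dy":-0.12,"az":0.1},{"dx":0.06,"dy":-0.18,"az":0.15},{"dx":0.08,"dy":-0.24,"az":0.2},{"dx":0.1,"dy":-0.3,"az":0.25},{"dx":0.12,"dy":-0.36,"az":0.28},{"dx":0.14,"dy":-0.42,"az":0.28},{"dx":0.165,"dy":-0.475,"az":0.28},{"dx":0.19,"dy":-0.53,"az":0.28},{"dx":0.215,"dy":-0.585,"az":0.28},{"dx":0.24,"dy":-0.64,"az":0.28},{"dx":0.25,"dy":-0.69,"az":0.28}]' 0 40
```

```text
$[0]: bad value
```

The crop shows the yellow ring near the top of the flap, its centre near side pixel (283,128), and the pole lying straight in its forks with the pin to its left. The call was refused, so I will write all six keys in each row.

```bash
python3 -m creep '[{"dx":0.02,"dy":-0.06,"dz":0,"ax":0,"ay":0,"az":0.05},{"dx":0.04,"dy":-0.12,"dz":0,"ax":0,"ay":0,"az":0.1},{"dx":0.06,"dy":-0.18,"dz":0,"ax":0,"ay":0,"az":0.15},{"dx":0.08,"dy":-0.24,"dz":0,"ax":0,"ay":0,"az":0.2},{"dx":0.1,"dy":-0.3,"dz":0,"ax":0,"ay":0,"az":0.25},{"dx":0.12,"dy":-0.36,"dz":0,"ax":0,"ay":0,"az":0.28},{"dx":0.14,"dy":-0.42,"dz":0,"ax":0,"ay":0,"az":0.28},{"dx":0.165,"dy":-0.475,"dz":0,"ax":0,"ay":0,"az":0.28},{"dx":0.19,"dy":-0.53,"dz":0,"ax":0,"ay":0,"az":0.28},{"dx":0.215,"dy":-0.585,"dz":0,"ax":0,"ay":0,"az":0.28},{"dx":0.24,"dy":-0.64,"dz":0,"ax":0,"ay":0,"az":0.28},{"dx":0.25,"dy":-0.69,"dz":0,"ax":0,"ay":0,"az":0.28}]' 0 40; python3 -c "
from station import *;s=get_state();print(s['q'])"
```

```text
time: 1.6
ee_pos: [465.3, -240.6, 230.5]
orientation: [180.0, -0.0, 179.7]
contact_force: [1.2, 0.5, 0.1]
gripper_width: 85.0
grasp_force: 0.0
[-2.73473337e+01  1.65466243e+01  3.85594290e+00  7.73479432e+01
  1.26358786e-02 -2.70925494e+01]
```

```bash
python3 -m creep '[{"dx":0.013,"dy":-0.038,"dz":0,"ax":0,"ay":0,"az":0.008},{"dx":0.013,"dy":-0.038,"dz":-0.03,"ax":0,"ay":0,"az":0.008},{"dx":0.013,"dy":-0.038,"dz":-0.06,"ax":0,"ay":0,"az":0.008},{"dx":0.013,"dy":-0.038,"dz":-0.09,"ax":0,"ay":0,"az":0.008},{"dx":0.013,"dy":-0.038,"dz":-0.12,"ax":0,"ay":0,"az":0.008},{"dx":0.013,"dy":-0.038,"dz":-0.15,"ax":0,"ay":0,"az":0.008},{"dx":0.013,"dy":-0.038,"dz":-0.17,"ax":0,"ay":0,"az":0.008},{"dx":0.013,"dy":-0.038,"dz":-0.185,"ax":0,"ay":0,"az":0.008},{"dx":0.013,"dy":-0.038,"dz":-0.192,"ax":0,"ay":0,"az":0.008},{"dx":0.013,"dy":-0.038,"dz":-0.192,"ax":0,"ay":0,"az":0.008},{"dx":0.013,"dy":-0.038,"dz":-0.192,"ax":0,"ay":0,"az":0.008},{"dx":0.013,"dy":-0.038,"dz":-0.192,"ax":0,"ay":0,"az":0.008}]'; python3 - <<'E'
from h import *
d=grab('side');cv2.imwrite('pics/s2.png',cv2.resize(d['image'][150:384,180:400],None,fx=2.5,fy=2.5))
E
```

```text
time: 3.1
ee_pos: [478.3, -276.8, 40.2]
orientation: [-180.0, 0.1, -179.5]
contact_force: [-0.2, -0.4, 0.2]
gripper_width: 85.7
grasp_force: 0.0
```

View pics/s2.png

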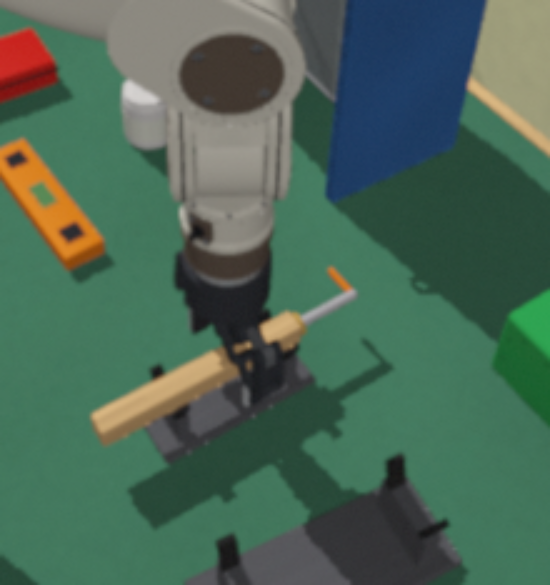

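The gripper straddles the handle at mid-rest (crop (255,360)), so I close and lift.

```bash
python3 -m creep '[{"dx":0,"dy":0,"dz":0,"ax":0,"ay":0,"az":0},{"dx":0,"dy":0,"dz":0,"ax":0,"ay":0,"az":0},{"dx":0,"dy":0,"dz":0,"ax":0,"ay":0,"az":0},{"dx":0,"dy":0,"dz":0,"ax":0,"ay":0,"az":0},{"dx":0,"dy":0,"dz":0,"ax":0,"ay":0,"az":0},{"dx":0,"dy":0,"dz":0,"ax":0,"ay":0,"az":0},{"dx":0,"dy":0,"dz":0,"ax":0,"ay":0,"az":0},{"dx":0,"dy":0,"dz":0,"ax":0,"ay":0,"az":0}]' 255 80; python3 -m creep '[{"dx":0,"dy":0,"dz":0.01,"ax":0,"ay":0,"az":0},{"dx":0,"dy":0,"dz":0.025,"ax":0,"ay":0,"az":0},{"dx":0,"dy":0,"dz":0.045,"ax":0,"ay":0,"az":0},{"dx":0,"dy":0,"dz":0.065,"ax":0,"ay":0,"az":0},{"dx":0,"dy":0,"dz":0.085,"ax":0,"ay":0,"az":0},{"dx":0,"dy":0,"dz":0.11,"ax":0,"ay":0,"az":0},{"dx":0,"dy":0,"dz":0.14,"ax":0,"ay":0,"az":0},{"dx":0,"dy":0,"dz":0.17,"ax":0,"ay":0,"az":0},{"dx":0,"dy":0,"dz":0.19,"ax":0,"ay":0,"az":0},{"dx":0,"dy":0,"dz":0.21,"ax":0,"ay":0,"az":0},{"dx":0,"dy":0,"dz":0.225,"ax":0,"ay":0,"az":0},{"dx":0,"dy":0,"dz":0.225,"ax":0,"ay":0,"az":0}]'
```

```text
time: 4.15
ee_pos: [477.9, -276.7, 39.6]
orientation: [-180.0, 0.0, -179.5]
contact_force: [0.0, -1.3, 4.9]
gripper_width: 22.7
grasp_force: 78.8
time: 5.65
ee_pos: [478.2, -276.7, 265.8]
orientation: [-179.9, 0.1, -179.5]
contact_force: [0.2, -0.3, -3.1]
gripper_width: 23.3
grasp_force: 78.4
```

```bash
python3 -m creep '[{"dx":0.005,"dy":0.02,"dz":0,"ax":0,"ay":0,"az":-0.005},{"dx":0.01,"dy":0.05,"dz":0,"ax":0,"ay":0,"az":-0.01},{"dx":0.015,"dy":0.08,"dz":0,"ax":0,"ay":0,"az":-0.02},{"dx":0.02,"dy":0.11,"dz":0,"ax":0,"ay":0,"az":-0.02},{"dx":0.03,"dy":0.14,"dz":0,"ax":0,"ay":0,"az":-0.02},{"dx":0.04,"dy":0.17,"dz":0,"ax":0,"ay":0,"az":-0.02},{"dx":0.05,"dy":0.2,"dz":0,"ax":0,"ay":0,"az":-0.02},{"dx":0.05,"dy":0.22,"dz":0,"ax":0,"ay":0,"az":-0.02},{"dx":0.05,"dy":0.23,"dz":0,"ax":0,"ay":0,"az":-0.02},{"dx":0.05,"dy":0.23,"dz":0,"ax":0,"ay":0,"az":-0.02},{"dx":0.05,"dy":0.23,"dz":0,"ax":0,"ay":0,"az":-0.02}]'; python3 - <<'E'
from h import *
ims=[]
for n in('side','wrist','top'):
    d=grab(n);print(n,d['xyz'],d['attitude'])
s=load('side')['image'];w=load('wrist')['image'];t=load('top')['image']
a=cv2.resize(s[90:190,220:340],None,fx=4,fy=4,interpolation=cv2.INTER_CUBIC)
b=cv2.resize(w,(400,300))[:,:300];c=cv2.resize(t[120:195,200:275],None,fx=4,fy=4)[:300,:300]
cv2.imwrite('pics/s3.png',np.hstack([cv2.copyMakeBorder(a,0,200,0,0,0),np.vstack([b,c])]))
E
```

```text
time: 7.02
ee_pos: [527.4, -47.2, 264.3]
orientation: [-180.0, -0.0, 178.6]
contact_force: [-0.7, 0.4, -2.9]
gripper_width: 22.7
grasp_force: 78.5
side [ 211.75870615 -692.03553469  822.40395737] [-131.6511409     0.79509958  -30.56669278]
wrist [444.27823237 -45.15653799 405.77261675] [1.61178692e+02 5.58587741e-03 8.86081420e+01]
top [ 346.57399511  -69.34637792 1241.58244361] [-167.49384044   -0.20696623  -87.54278765]
```

View pics/s3.png

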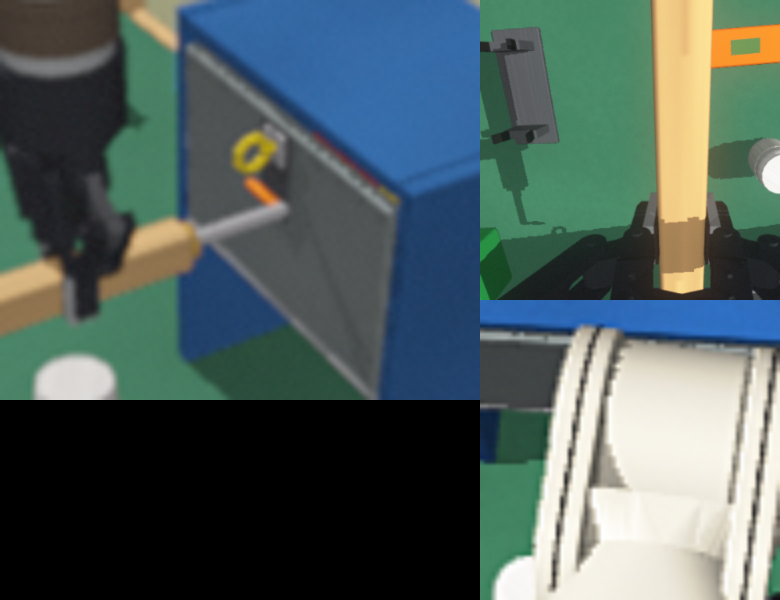

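The side crop shows the ring centred near side pixel (283,128) and the pin from (291,142) to (282,136), below, short of and to the right of the eye. The other two views are blocked.

```bash
cat > eye.py <<'E'
from h import *
np.set_printoptions(precision=1,suppress=True)
def onY(d,u,v,y):
    p,M=pose(d);r=slopes(d,u,v)@M.T;return p+r*((y-p[1])/r[...,1])[...,None]
def run(ye,roi=(95,160,265,310)):
    s=get_state();d=grab('side');hsv=cv2.cvtColor(d['image'],cv2.COLOR_BGR2HSV);H,S,V=[hsv[...,i].astype(int) for i in range(3)]
    a,b,c,e=roi;R0=np.zeros(H.shape,bool);R0[a:b,c:e]=1
    m=R0&(H>=22)&(H<35)&(S>110)
    if m.sum()>4:
        ct=max(cv2.findContours(m.astype(np.uint8),0,1)[0],key=cv2.contourArea);v,u=np.nonzero(m)
        el=cv2.fitEllipse(ct) if len(ct)>4 else None
        cu=(u.min()+u.max())/2;cv=(v.min()+v.max())/2;print('eye px',el,cu,cv)
        print(' eye bbox centre',onY(d,cu,cv,ye),'ellipse',onY(d,*el[0],ye))
        Q=pts(d,u,v);print(' depth median',np.median(Q,0),Q.min(0),Q.max(0))
    m=R0&((H<16))&(S>140)&(V>110);v,u=np.nonzero(m)
    if len(v)>2:
        print('pin px',len(v),u.min(),u.max(),v.min(),v.max())
        yp=s['ee_pos'][1]-3.5+21.5
        l=np.array([u.mean(),v.mean()]);print(' pin centroid at y',yp,onY(d,*l,yp),'depth',np.median(pts(d,u,v),0))
    m=R0&(S<50)&(V>140);v,u=np.nonzero(m);print(' tcp',s['ee_pos'],'F',s['contact_force'])
if __name__=='__main__':
    import sys;run(16.5)
E
python3 eye.py
```

```text
eye px ((282.76934814453125, 127.80686950683594), (8.350154876708984, 11.245464324951172), 46.46829605102539) 283.0 128.0
 eye bbox centre [699.9  16.5 280.8] ellipse [699.2  16.5 281.6]
 depth median [699.3  11.4 284.6] [681.5   7.2 237.4] [718.3  65.5 299.1]
pin px 26 281 288 134 140
 pin centroid at y -29.250343759163712 [674.3 -29.3 286.5] depth [674.8 -21.3 284.4]
 tcp [527.6 -47.3 264.4] F [ 0.1  0.2 -3.1]
```

```bash
python3 -m creep '[{"dx":0.01,"dy":0,"dz":-0.002,"ax":0,"ay":0,"az":0},{"dx":0.02,"dy":0.005,"dz":-0.004,"ax":0,"ay":0,"az":0},{"dx":0.024,"dy":0.01,"dz":-0.005,"ax":0,"ay":0,"az":0},{"dx":0.024,"dy":0.015,"dz":-0.005,"ax":0,"ay":0,"az":0},{"dx":0.024,"dy":0.015,"dz":-0.005,"ax":0,"ay":0,"az":0},{"dx":0.024,"dy":0.015,"dz":-0.005,"ax":0,"ay":0,"az":0}]'; python3 eye.py; python3 - <<'E'
from h import *
s=load('side')['image'];cv2.imwrite('pics/s4.png',cv2.resize(s[105:165,250:320],None,fx=8,fy=8,interpolation=cv2.INTER_NEAREST))
E
```

```text
time: 7.98
ee_pos: [551.5, -31.3, 259.5]
orientation: [-180.0, 0.0, 178.7]
contact_force: [-0.2, -0.7, -2.3]
gripper_width: 22.8
grasp_force: 78.6
eye px ((282.7461242675781, 127.77994537353516), (8.231361389160156, 11.318578720092773), 46.322174072265625) 283.0 128.0
 eye bbox centre [699.9  16.5 280.8] ellipse [699.1  16.5 281.7]
 depth median [699.4  11.3 284.9] [ 211.8 -692.   235.8] [719.   67.6 822.4]
pin px 21 286 292 131 136
 pin centroid at y -13.334062739502976 [698.9 -13.3 280. ] depth [698.8  -7.1 278.8]
 tcp [551.5 -31.3 259.5] F [-0.2 -0.7 -2.3]
```

View pics/s4.png

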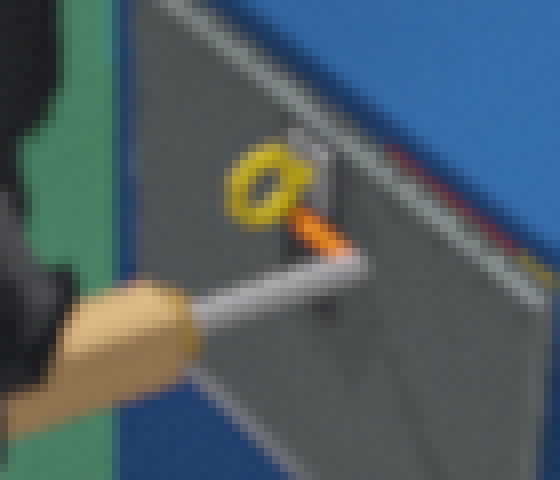

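The pin tip sits just right of and below the ring at crop (295,212), and its line points almost through the hole at crop (263,186). I check the side camera's own y and x for flap and pole before inserting.

```bash
python3 - <<'E'
from h import *
np.set_printoptions(precision=1,suppress=True)
d=load('side');C=cloud(d);hsv=cv2.cvtColor(d['image'],cv2.COLOR_BGR2HSV);H,S,V=[hsv[...,i].astype(int) for i in range(3)]
m=(H>105)&(H<125)&(S>120)&(abs(C[...,2]-325)<4)&(C[...,0]>690)&(C[...,0]<950)&(abs(C[...,1])<250)
r=cv2.minAreaRect(C[m][:,:2].astype(np.float32));print('top',r,cv2.boxPoints(r))
m=(S<70)&(V<140)&(C[...,2]>160)&(C[...,2]<230)&(C[...,0]>700)&(C[...,0]<735)&(abs(C[...,1])<160)
P=C[m];l=cv2.fitLine(P[:,:2].astype(np.float32),cv2.DIST_HUBER,0,.01,.01).ravel();print('flap',l,len(P))
for z in(170,190,210,225):
    q=P[abs(P[:,2]-z)<6];print(z,q[:,1].min(),q[:,1].max(),(q[:,1].min()+q[:,1].max())/2,q[:,0].mean())
m=(H>8)&(H<24)&(S>60)&(S<190)&(C[...,2]>255)&(C[...,2]<305)&(C[...,1]<-15)&(C[...,1]>-60)&(C[...,0]>500)&(C[...,0]<660)
P=C[m];print('handle',len(P),P.min(0),P.max(0),np.median(P,0))
m2=m&(C[...,2]>287);T=C[m2];print('top face',len(T),T.mean(0),T.min(0),T.max(0))
m=(S<60)&(V>110)&(C[...,2]>260)&(C[...,2]<300)&(C[...,1]<-15)&(C[...,1]>-60)&(C[...,0]>630)&(C[...,0]<715)
P=C[m];print('shaft',len(P),P.min(0),P.max(0))
l=cv2.fitLine(P.astype(np.float32),cv2.DIST_HUBER,0,.01,.01).ravel();print(l)
E
```

```text
top ((810.3446044921875, 6.61651611328125), (281.64190673828125, 189.52023315429688), 88.68016815185547) [[ 712.4 -132. ]
 [ 901.8 -136.3]
 [ 908.3  145.2]
 [ 718.9  149.6]]
flap [  0.    1.  716.4  -9.1] 908
170 -111.98951107455014 128.44741175750835 8.228950341479106 716.4900980607472
190 -112.61025147528028 131.35563882244048 9.372693673580102 716.5675629856315
210 -111.5221484272065 128.79152317538353 8.634687374088514 716.2986841912214
225 -112.23100693051094 130.0707633357548 8.91987820262193 716.0510039611785
handle 467 [500.5 -52.  267. ] [637.1 -18.4 303.1] [566.8 -42.6 286.4]
top face 223 [558.7 -34.7 290.6] [500.9 -51.8 287. ] [632.9 -18.4 303.1]
shaft 79 [638.1 -41.7 276.6] [702.2 -31.9 285.2]
[  1.   -0.    0.  668.6 -37.1 281.1]
```

```bash
python3 -m creep '[{"dx":-0.003,"dy":0,"dz":0.0045,"ax":0,"ay":0,"az":0},{"dx":-0.003,"dy":0,"dz":0.0045,"ax":0,"ay":0,"az":0},{"dx":-0.003,"dy":0.003,"dz":0.0045,"ax":0,"ay":0,"az":0},{"dx":-0.003,"dy":0.006,"dz":0.0045,"ax":0,"ay":0,"az":0},{"dx":-0.003,"dy":0.008,"dz":0.0045,"ax":0,"ay":0,"az":0},{"dx":-0.003,"dy":0.01,"dz":0.0045,"ax":0,"ay":0,"az":0},{"dx":-0.003,"dy":0.012,"dz":0.0045,"ax":0,"ay":0,"az":0},{"dx":-0.003,"dy":0.012,"dz":0.0045,"ax":0,"ay":0,"az":0}]'; python3 eye.py; python3 - <<'E'
from h import *
s=load('side')['image'];cv2.imwrite('pics/s5.png',cv2.resize(s[105:165,250:320],None,fx=8,fy=8,interpolation=cv2.INTER_NEAREST))
E
```

```text
time: 9.02
ee_pos: [548.7, -19.3, 263.8]
orientation: [-180.0, 0.0, 178.7]
contact_force: [0.4, -0.3, -2.5]
gripper_width: 22.8
grasp_force: 78.6
eye px ((282.7680969238281, 127.76182556152344), (7.948917865753174, 10.875077247619629), 46.060054779052734) 283.0 128.0
 eye bbox centre [699.9  16.5 280.8] ellipse [699.2  16.5 281.8]
 depth median [696.1  11.2 285.9] [ 211.8 -692.   239.4] [717.1  64.4 822.4]
pin px 13 282 289 128 133
 pin centroid at y -1.2536126711173274 [696.3  -1.3 283.9] depth [695.5   4.3 283.8]
 tcp [548.7 -19.3 263.8] F [ 0.4 -0.3 -2.5]
```

View pics/s5.png

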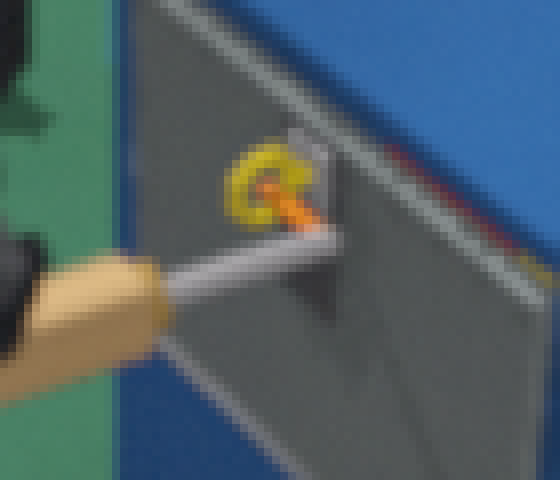

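The pin tip shows inside the hole at crop (265,187), with no contact force. I continue the insertion.

```bash
python3 -m creep '[{"dx":0,"dy":0.002,"dz":0,"ax":0,"ay":0,"az":0},{"dx":0,"dy":0.004,"dz":0,"ax":0,"ay":0,"az":0},{"dx":0,"dy":0.006,"dz":0,"ax":0,"ay":0,"az":0},{"dx":0,"dy":0.007,"dz":0,"ax":0,"ay":0,"az":0}]' | grep -E 'ee|force';python3 -m creep '[{"dx":0,"dy":0.002,"dz":0,"ax":0,"ay":0,"az":0},{"dx":0,"dy":0.004,"dz":0,"ax":0,"ay":0,"az":0},{"dx":0,"dy":0.006,"dz":0,"ax":0,"ay":0,"az":0},{"dx":0,"dy":0.007,"dz":0,"ax":0,"ay":0,"az":0},{"dx":0,"dy":0.007,"dz":0,"ax":0,"ay":0,"az":0}]' | grep -E 'ee|force'; python3 eye.py; python3 - <<'E'
from h import *
s=load('side')['image'];cv2.imwrite('pics/s6.png',cv2.resize(s[105:165,250:320],None,fx=8,fy=8,interpolation=cv2.INTER_NEAREST))
E
```

```text
ee_pos: [548.7, -12.3, 263.8]
contact_force: [0.5, -0.1, -2.8]
grasp_force: 78.6
ee_pos: [548.7, -5.4, 263.8]
contact_force: [0.2, -0.7, -3.0]
grasp_force: 78.6
eye px ((282.753173828125, 127.01649475097656), (6.6166839599609375, 10.803330421447754), 58.28874969482422) 283.0 127.0
 eye bbox centre [699.8  16.5 283.9] ellipse [699.   16.5 284.2]
 depth median [697.1  11.4 287.5] [681.4   6.1 250.5] [718.1  68.  298.1]
pin px 8 282 285 127 130
 pin centroid at y 12.638114265219343 [698.2  12.6 281.1] depth [694.6   9.4 284.7]
 tcp [548.7  -5.4 263.8] F [ 0.2 -0.7 -3. ]
```

View pics/s6.png

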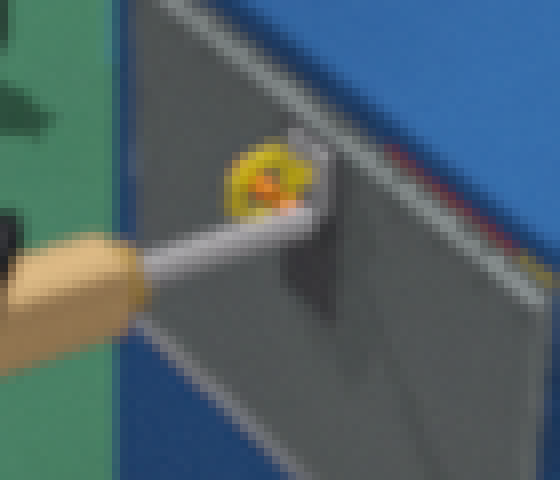

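The pin now runs through the ring (crop (270,190)) without force. Next I compute the swing path about the hinge.

```bash
cat > arc.py <<'E'
import numpy as np
def pin(t,a=20,h=133.5,s=4):
    e=np.array([-a*np.cos(t)-h*np.sin(t),h*np.cos(t)-a*np.sin(t)])
    return e+s*np.array([-e[1],e[0]])/np.hypot(*e)
def call(p0,ts):
    print(' '.join('(%.4f,%.4f)'%tuple((pin(t)-p0)/1000) for t in ts))
E
python3 - <<'E'
from arc import *
p0=np.array([-20,133.5])
print('first');call(p0,[0,.03,.06,.09,.12,.15])
for i in range(4):
    t0=.15+.36*i;print(t0);call(pin(t0),t0+.03*np.arange(1,13))
E
```

```text
first
(-0.0040,-0.0006) (-0.0079,-0.0014) (-0.0119,-0.0023) (-0.0158,-0.0033) (-0.0197,-0.0044) (-0.0235,-0.0057)
0.15
(-0.0038,-0.0014) (-0.0076,-0.0028) (-0.0113,-0.0044) (-0.0150,-0.0061) (-0.0186,-0.0079) (-0.0222,-0.0099) (-0.0257,-0.0119) (-0.0291,-0.0140) (-0.0325,-0.0162) (-0.0358,-0.0186) (-0.0391,-0.0210) (-0.0422,-0.0235)
0.51
(-0.0031,-0.0026) (-0.0061,-0.0053) (-0.0090,-0.0081) (-0.0119,-0.0110) (-0.0146,-0.0140) (-0.0173,-0.0170) (-0.0199,-0.0202) (-0.0223,-0.0234) (-0.0247,-0.0267) (-0.0270,-0.0300) (-0.0292,-0.0334) (-0.0312,-0.0369)
0.87
(-0.0020,-0.0035) (-0.0038,-0.0071) (-0.0056,-0.0108) (-0.0072,-0.0145) (-0.0088,-0.0182) (-0.0102,-0.0220) (-0.0115,-0.0259) (-0.0127,-0.0298) (-0.0137,-0.0337) (-0.0147,-0.0376) (-0.0155,-0.0416) (-0.0162,-0.0455)
1.23
(-0.0006,-0.0040) (-0.0011,-0.0080) (-0.0014,-0.0121) (-0.0017,-0.0161) (-0.0018,-0.0202) (-0.0018,-0.0242) (-0.0016,-0.0283) (-0.0014,-0.0323) (-0.0010,-0.0363) (-0.0005,-0.0404) (0.0001,-0.0444) (0.0008,-0.0483)
```

```bash
python3 -m creep '[{"dx":-0.002,"dy":0,"dz":0,"ax":0,"ay":0,"az":0},{"dx":-0.004,"dy":0,"dz":-0.0006,"ax":0,"ay":0,"az":0},{"dx":-0.008,"dy":0,"dz":-0.0014,"ax":0,"ay":0,"az":0},{"dx":-0.012,"dy":0,"dz":-0.0023,"ax":0,"ay":0,"az":0},{"dx":-0.016,"dy":0,"dz":-0.0033,"ax":0,"ay":0,"az":0},{"dx":-0.0197,"dy":0.0005,"dz":-0.0044,"ax":0,"ay":0,"az":0},{"dx":-0.0235,"dy":0.0005,"dz":-0.0057,"ax":0,"ay":0,"az":0}]'; python3 - <<'E'
from h import *
d=grab('side');cv2.imwrite('pics/s7.png',cv2.resize(d['image'][105:165,250:320],None,fx=8,fy=8,interpolation=cv2.INTER_NEAREST))
C=cloud(d);hsv=cv2.cvtColor(d['image'],cv2.COLOR_BGR2HSV)
m=(hsv[...,1]<70)&(C[...,2]>170)&(C[...,2]<300)&(C[...,0]>640)&(C[...,0]<728)&(abs(C[...,1]+60)<40)
P=C[m];l=cv2.fitLine(P[:,[0,2]].astype(np.float32),cv2.DIST_HUBER,0,.01,.01).ravel();print('flap angle',np.arctan2(-l[0]*np.sign(l[1]),abs(l[1])),len(P),P[P[:,2]>270].mean(0))
E
```

```text
time: 11.12
ee_pos: [527.4, -5.0, 258.8]
orientation: [180.0, 0.3, 178.7]
contact_force: [6.9, -0.3, -4.2]
gripper_width: 23.0
grasp_force: 78.4
flap angle 0.13398428 623 [697.8566615  -61.80137905 285.51405656]
```

View pics/s7.png

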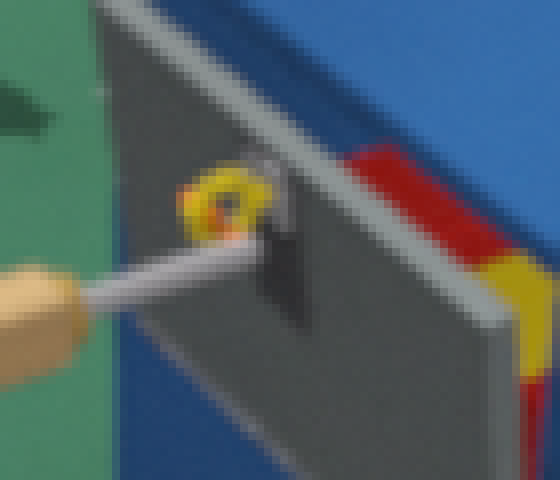

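The flap is open about 0.13 rad with the pin still through the ring (crop (225,205)) at about 7 N. I continue along the arc.

```bash
python3 -m creep '[{"dx":-0.0038,"dy":0,"dz":-0.0014,"ax":0,"ay":0,"az":0},{"dx":-0.0076,"dy":0,"dz":-0.0028,"ax":0,"ay":0,"az":0},{"dx":-0.0113,"dy":0,"dz":-0.0044,"ax":0,"ay":0,"az":0},{"dx":-0.015,"dy":0,"dz":-0.0061,"ax":0,"ay":0,"az":0},{"dx":-0.0186,"dy":0.0005,"dz":-0.0079,"ax":0,"ay":0,"az":0},{"dx":-0.0222,"dy":0.0005,"dz":-0.0099,"ax":0,"ay":0,"az":0},{"dx":-0.0257,"dy":0.0005,"dz":-0.0119,"ax":0,"ay":0,"az":0},{"dx":-0.0291,"dy":0.0005,"dz":-0.014,"ax":0,"ay":0,"az":0},{"dx":-0.0325,"dy":0.0005,"dz":-0.0162,"ax":0,"ay":0,"az":0},{"dx":-0.0358,"dy":0.001,"dz":-0.0186,"ax":0,"ay":0,"az":0},{"dx":-0.0391,"dy":0.001,"dz":-0.021,"ax":0,"ay":0,"az":0},{"dx":-0.0422,"dy":0.001,"dz":-0.0235,"ax":0,"ay":0,"az":0}]'; cat > flap.py <<'E'
from h import *
d=grab('side');C=cloud(d);hsv=cv2.cvtColor(d['image'],cv2.COLOR_BGR2HSV)
m=(hsv[...,1]<70)&(C[...,2]>155)&(C[...,2]<300)&(C[...,0]>540)&(C[...,0]<728)&(abs(C[...,1]+65)<35)
P=C[m];l=cv2.fitLine(P[:,[0,2]].astype(np.float32),cv2.DIST_HUBER,0,.01,.01).ravel();print('flap angle',np.arctan2(abs(l[0]),abs(l[1])),len(P),get_state()['contact_force'])
E
python3 flap.py
```

```text
time: 12.68
ee_pos: [485.5, -4.1, 235.8]
orientation: [-180.0, 0.4, 178.7]
contact_force: [6.1, 0.0, -2.5]
gripper_width: 23.3
grasp_force: 78.6
flap angle 0.4671832 279 [ 4.1951258  -0.45856066 -1.78248655]
```

```bash
python3 -m creep '[{"dx":-0.0031,"dy":0,"dz":-0.0026,"ax":0,"ay":0,"az":0},{"dx":-0.0061,"dy":0,"dz":-0.0053,"ax":0,"ay":0,"az":0},{"dx":-0.009,"dy":0,"dz":-0.0081,"ax":0,"ay":0,"az":0},{"dx":-0.0119,"dy":0,"dz":-0.011,"ax":0,"ay":0,"az":0},{"dx":-0.0146,"dy":0.0005,"dz":-0.014,"ax":0,"ay":0,"az":0},{"dx":-0.0173,"dy":0.0005,"dz":-0.017,"ax":0,"ay":0,"az":0},{"dx":-0.0199,"dy":0.0005,"dz":-0.0202,"ax":0,"ay":0,"az":0},{"dx":-0.0223,"dy":0.0005,"dz":-0.0234,"ax":0,"ay":0,"az":0},{"dx":-0.0247,"dy":0.0005,"dz":-0.0267,"ax":0,"ay":0,"az":0},{"dx":-0.027,"dy":0.0005,"dz":-0.03,"ax":0,"ay":0,"az":0},{"dx":-0.0292,"dy":0.0005,"dz":-0.0334,"ax":0,"ay":0,"az":0},{"dx":-0.0312,"dy":0.0005,"dz":-0.0369,"ax":0,"ay":0,"az":0}]'; python3 flap.py
```

```text
time: 14.22
ee_pos: [454.4, -3.5, 199.3]
orientation: [180.0, 0.4, 178.7]
contact_force: [4.5, 0.7, 0.5]
gripper_width: 23.2
grasp_force: 79.0
flap angle 0.8501162 336 [ 3.63482564  0.02894695 -0.3455465 ]
```

```bash
python3 -m creep '[{"dx":-0.002,"dy":0,"dz":-0.0035,"ax":0,"ay":0,"az":0},{"dx":-0.0038,"dy":0,"dz":-0.0071,"ax":0,"ay":0,"az":0},{"dx":-0.0056,"dy":0,"dz":-0.0108,"ax":0,"ay":0,"az":0},{"dx":-0.0072,"dy":0,"dz":-0.0145,"ax":0,"ay":0,"az":0},{"dx":-0.0088,"dy":0,"dz":-0.0182,"ax":0,"ay":0,"az":0},{"dx":-0.0102,"dy":0,"dz":-0.022,"ax":0,"ay":0,"az":0},{"dx":-0.0115,"dy":0,"dz":-0.0259,"ax":0,"ay":0,"az":0},{"dx":-0.0127,"dy":0,"dz":-0.0298,"ax":0,"ay":0,"az":0},{"dx":-0.0137,"dy":0,"dz":-0.0337,"ax":0,"ay":0,"az":0},{"dx":-0.0147,"dy":0,"dz":-0.0376,"ax":0,"ay":0,"az":0},{"dx":-0.0155,"dy":0,"dz":-0.0416,"ax":0,"ay":0,"az":0},{"dx":-0.0162,"dy":0,"dz":-0.0455,"ax":0,"ay":0,"az":0}]'; python3 flap.py
```

```text
time: 15.78
ee_pos: [435.3, -3.5, 151.9]
orientation: [-180.0, -0.0, 178.7]
contact_force: [3.7, -0.3, 1.1]
gripper_width: 22.7
grasp_force: 79.1
flap angle 1.2358565 751 [ 2.17865876 -0.68809689 -0.64164887]
```

```bash
python3 -m creep '[{"dx":-0.0006,"dy":0,"dz":-0.004,"ax":0,"ay":0,"az":0},{"dx":-0.0011,"dy":0,"dz":-0.008,"ax":0,"ay":0,"az":0},{"dx":-0.0014,"dy":0,"dz":-0.012,"ax":0,"ay":0,"az":0},{"dx":-0.0017,"dy":0,"dz":-0.016,"ax":0,"ay":0,"az":0},{"dx":-0.0018,"dy":0,"dz":-0.02,"ax":0,"ay":0,"az":0},{"dx":-0.0018,"dy":0,"dz":-0.024,"ax":0,"ay":0,"az":0},{"dx":-0.0016,"dy":0,"dz":-0.0275,"ax":0,"ay":0,"az":0},{"dx":-0.0014,"dy":0,"dz":-0.0305,"ax":0,"ay":0,"az":0},{"dx":-0.001,"dy":0,"dz":-0.033,"ax":0,"ay":0,"az":0},{"dx":-0.001,"dy":0,"dz":-0.0355,"ax":0,"ay":0,"az":0},{"dx":-0.001,"dy":0,"dz":-0.037,"ax":0,"ay":0,"az":0}]'; sed -i 's/>155/>138/' flap.py; python3 flap.py
```

```text
time: 17.2
ee_pos: [434.6, -3.5, 115.0]
orientation: [-180.0, -0.0, 178.7]
contact_force: [-0.7, 0.0, -0.3]
gripper_width: 22.9
grasp_force: 78.9
flap angle 1.5106138 965 [ 1.02363692 -0.58410961 -0.86311427]
```

```bash
python3 -m creep '[{"dx":0,"dy":0,"dz":-0.001,"ax":0,"ay":0,"az":0},{"dx":0,"dy":0,"dz":-0.002,"ax":0,"ay":0,"az":0},{"dx":0,"dy":0,"dz":-0.003,"ax":0,"ay":0,"az":0},{"dx":0,"dy":0,"dz":-0.004,"ax":0,"ay":0,"az":0},{"dx":0,"dy":0,"dz":-0.004,"ax":0,"ay":0,"az":0}]'; python3 flap.py;python3 - <<'E'
from h import *
d=load('side');cv2.imwrite('pics/s8.png',cv2.resize(d['image'][90:270,180:340],None,fx=3.3,fy=3.3))
E
```

```text
time: 17.88
ee_pos: [434.4, -3.4, 111.1]
orientation: [180.0, -0.0, 178.7]
contact_force: [1.0, 0.5, -1.1]
gripper_width: 23.1
grasp_force: 78.8
flap angle 1.541617 987 [ 0.56128569 -0.90282242 -2.44957862]
```

View pics/s8.png

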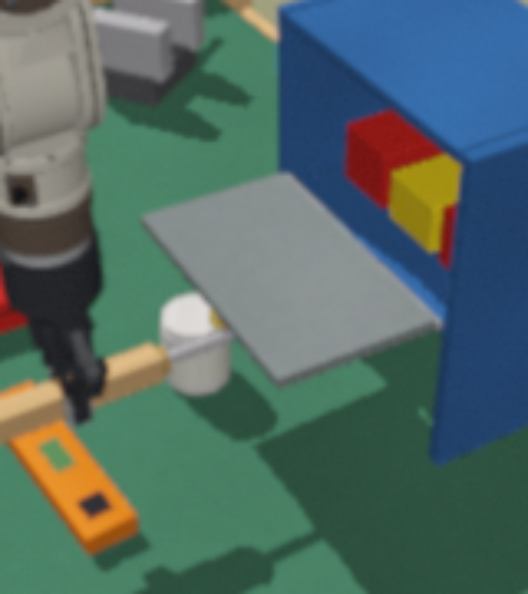

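The flap is level, at about 1.54 rad, with the pole under its near edge. I relieve the pin by 4 mm and slide it out towards -y.

```bash
python3 -m creep '[{"dx":0,"dy":0,"dz":0.002,"ax":0,"ay":0,"az":0},{"dx":0,"dy":0,"dz":0.004,"ax":0,"ay":0,"az":0},{"dx":0,"dy":-0.003,"dz":0.004,"ax":0,"ay":0,"az":0},{"dx":0,"dy":-0.006,"dz":0.004,"ax":0,"ay":0,"az":0},{"dx":0,"dy":-0.01,"dz":0.004,"ax":0,"ay":0,"az":0},{"dx":0,"dy":-0.014,"dz":0.004,"ax":0,"ay":0,"az":0}]'; python3 -m creep '[{"dx":0,"dy":-0.005,"dz":0,"ax":0,"ay":0,"az":0},{"dx":0,"dy":-0.01,"dz":0,"ax":0,"ay":0,"az":0},{"dx":0,"dy":-0.015,"dz":0,"ax":0,"ay":0,"az":0},{"dx":0,"dy":-0.02,"dz":0,"ax":0,"ay":0,"az":0},{"dx":0,"dy":-0.025,"dz":0,"ax":0,"ay":0,"az":0},{"dx":0,"dy":-0.032,"dz":0,"ax":0,"ay":0,"az":0},{"dx":0,"dy":-0.04,"dz":0,"ax":0,"ay":0,"az":0},{"dx":0,"dy":-0.04,"dz":0,"ax":0,"ay":0,"az":0}]'; python3 flap.py
```

```text
time: 18.68
ee_pos: [434.5, -17.8, 115.2]
orientation: [-180.0, -0.0, 178.7]
contact_force: [1.0, 0.2, -2.6]
gripper_width: 22.8
grasp_force: 78.6
time: 19.68
ee_pos: [434.6, -58.0, 115.2]
orientation: [-180.0, 0.0, 178.6]
contact_force: [0.4, -0.7, -2.0]
gripper_width: 22.7
grasp_force: 78.7
flap angle 1.5427551 1002 [ 0.65334697 -0.44975959 -1.61030723]
```

```bash
python3 -m creep '[{"dx":-0.02,"dy":-0.005,"dz":0,"ax":0,"ay":0,"az":0},{"dx":-0.035,"dy":-0.02,"dz":0,"ax":0,"ay":0,"az":0},{"dx":-0.035,"dy":-0.05,"dz":0.01,"ax":0,"ay":0,"az":0.01},{"dx":-0.03,"dy":-0.09,"dz":0.025,"ax":0,"ay":0,"az":0.02},{"dx":-0.01,"dy":-0.13,"dz":0.025,"ax":0,"ay":0,"az":0.02},{"dx":0.01,"dy":-0.165,"dz":0.025,"ax":0,"ay":0,"az":0.02},{"dx":0.03,"dy":-0.195,"dz":0.025,"ax":0,"ay":0,"az":0.02},{"dx":0.04,"dy":-0.212,"dz":0.025,"ax":0,"ay":0,"az":0.02},{"dx":0.0435,"dy":-0.2187,"dz":0.025,"ax":0,"ay":0,"az":0.02},{"dx":0.0435,"dy":-0.2187,"dz":0.025,"ax":0,"ay":0,"az":0.02},{"dx":0.0435,"dy":-0.2187,"dz":0.025,"ax":0,"ay":0,"az":0.02}]'; python3 - <<'E'
from h import *
np.set_printoptions(precision=1,suppress=True)
d=grab('side');C=cloud(d);hsv=cv2.cvtColor(d['image'],cv2.COLOR_BGR2HSV);H,S=hsv[...,0],hsv[...,1]
m=(H>8)&(H<24)&(S>60)&(S<190)&(C[...,2]>140)&(C[...,2]<185)&(C[...,1]<-240)&(C[...,1]>-310)&(C[...,0]>330)&(C[...,0]<580)
P=C[m]
for a in range(350,560,25):
    q=P[abs(P[:,0]-a)<12];print(a,len(q),q.max(0) if len(q) else '',q[:,1].min() if len(q) else '')
E
```

```text
time: 21.1
ee_pos: [477.6, -275.2, 140.1]
orientation: [180.0, -0.0, -179.5]
contact_force: [0.8, -0.7, -2.1]
gripper_width: 23.1
grasp_force: 78.9
350 174 [ 361.9 -265.5  174.6] -291.0416009054711
375 173 [ 386.9 -265.3  175.2] -290.1005877472434
400 170 [ 411.9 -264.3  175.3] -289.66934199226193
425 165 [ 436.5 -265.2  175.5] -288.71873401426745
450 163 [ 461.7 -265.5  175.1] -288.73097119029626
475 49 [ 474.1 -262.6  177.4] -287.8667319878739
500 0  
525 90 [ 536.9 -265.6  175.7] -287.7011458479291
550 105 [ 560.2 -264.9  174.9] -287.53932604974403
```

```bash
python3 -m creep '[{"dx":0,"dy":0,"dz":-0.02,"ax":0,"ay":0,"az":0},{"dx":0,"dy":0,"dz":-0.04,"ax":0,"ay":0,"az":0},{"dx":0,"dy":0,"dz":-0.055,"ax":0,"ay":0,"az":0},{"dx":0,"dy":0,"dz":-0.065,"ax":0,"ay":0,"az":0},{"dx":0,"dy":0,"dz":-0.065,"ax":0,"ay":0,"az":0}]'
```

```text
time: 21.78
ee_pos: [477.6, -275.7, 74.5]
orientation: [180.0, -0.1, -179.5]
contact_force: [-0.4, 0.6, -2.6]
gripper_width: 23.1
grasp_force: 78.9
```

```bash
python3 -m creep '[{"dx":0,"dy":-0.001,"dz":0,"ax":0,"ay":0,"az":0},{"dx":0,"dy":-0.001,"dz":-0.006,"ax":0,"ay":0,"az":0},{"dx":0,"dy":-0.001,"dz":-0.012,"ax":0,"ay":0,"az":0},{"dx":0,"dy":-0.001,"dz":-0.018,"ax":0,"ay":0,"az":0},{"dx":0,"dy":-0.001,"dz":-0.024,"ax":0,"ay":0,"az":0},{"dx":0,"dy":-0.001,"dz":-0.029,"ax":0,"ay":0,"az":0},{"dx":0,"dy":-0.001,"dz":-0.032,"ax":0,"ay":0,"az":0},{"dx":0,"dy":-0.001,"dz":-0.034,"ax":0,"ay":0,"az":0},{"dx":0,"dy":-0.001,"dz":-0.034,"ax":0,"ay":0,"az":0}]'
```

```text
time: 22.9
ee_pos: [478.1, -277.1, 41.1]
orientation: [180.0, -0.0, -179.5]
contact_force: [-0.8, 0.3, -3.0]
gripper_width: 22.9
grasp_force: 78.9
```

Not yet resting, so I go a further 1.5 mm, then open and withdraw.

```bash
python3 -m creep '[{"dx":0,"dy":0,"dz":-0.0005,"ax":0,"ay":0,"az":0},{"dx":0,"dy":0,"dz":-0.001,"ax":0,"ay":0,"az":0},{"dx":0,"dy":0,"dz":-0.0015,"ax":0,"ay":0,"az":0},{"dx":0,"dy":0,"dz":-0.0015,"ax":0,"ay":0,"az":0}]' | grep -E 'ee|cont'; python3 -m creep '[{"dx":0,"dy":0,"dz":0,"ax":0,"ay":0,"az":0},{"dx":0,"dy":0,"dz":0,"ax":0,"ay":0,"az":0},{"dx":0,"dy":0,"dz":0,"ax":0,"ay":0,"az":0},{"dx":0,"dy":0,"dz":0,"ax":0,"ay":0,"az":0},{"dx":0,"dy":0,"dz":0,"ax":0,"ay":0,"az":0},{"dx":0,"dy":0,"dz":0,"ax":0,"ay":0,"az":0},{"dx":0,"dy":0,"dz":0,"ax":0,"ay":0,"az":0},{"dx":0,"dy":0,"dz":0,"ax":0,"ay":0,"az":0}]' 0; python3 -m creep '[{"dx":0,"dy":0,"dz":0.01,"ax":0,"ay":0,"az":0},{"dx":0,"dy":0,"dz":0.025,"ax":0,"ay":0,"az":0},{"dx":0,"dy":0,"dz":0.045,"ax":0,"ay":0,"az":0},{"dx":0,"dy":0,"dz":0.07,"ax":0,"ay":0,"az":0},{"dx":0,"dy":0,"dz":0.1,"ax":0,"ay":0,"az":0},{"dx":0,"dy":0,"dz":0.13,"ax":0,"ay":0,"az":0},{"dx":-0.03,"dy":0,"dz":0.16,"ax":0,"ay":0,"az":0},{"dx":-0.07,"dy":0,"dz":0.18,"ax":0,"ay":0,"az":0},{"dx":-0.11,"dy":0,"dz":0.19,"ax":0,"ay":0,"az":0},{"dx":-0.14,"dy":0,"dz":0.19,"ax":0,"ay":0,"az":0},{"dx":-0.14,"dy":0,"dz":0.19,"ax":0,"ay":0,"az":0}]'; python3 flap.py; python3 - <<'E'
from h import *
d=load('side');t=grab('top')
cv2.imwrite('pics/s9.png',np.hstack([cv2.resize(d['image'],None,fx=.78,fy=.78),cv2.resize(t['image'],None,fx=.78,fy=.78)])[:,:798])
np.set_printoptions(precision=1,suppress=True)
for d in(d,t):
    C=cloud(d);hsv=cv2.cvtColor(d['image'],cv2.COLOR_BGR2HSV);H,S=hsv[...,0],hsv[...,1]
    m=(H>8)&(H<24)&(S>60)&(S<200)&(abs(C[...,2]-71)<5)&(C[...,1]<-200)&(C[...,1]>-330)&(C[...,0]>300)&(C[...,0]<600)
    P=C[m];print(len(P),P.min(0),P.max(0)); 
    for a in(360,420,480,540):print(a,np.median(P[abs(P[:,0]-a)<15],0))
E
```

```text
ee_pos: [478.1, -277.1, 39.7]
contact_force: [-0.1, -0.2, -3.5]
time: 24.4
ee_pos: [478.1, -277.1, 39.7]
orientation: [-180.0, -0.0, -179.5]
contact_force: [-0.2, -0.5, 0.4]
gripper_width: 85.3
grasp_force: 0.0
time: 25.78
ee_pos: [336.7, -277.2, 231.5]
orientation: [-179.9, 0.1, -179.6]
contact_force: [-0.1, -0.5, 0.7]
gripper_width: 85.4
grasp_force: 0.0
flap angle 1.5430964 985 [ 0.5579777  -0.42478677 -0.79767373]
915 [ 340.7 -291.7   66.1] [ 560.9 -265.3   75.7]
360 [ 360.5 -280.9   71.8]
420 [ 420.4 -280.7   71.3]
480 [ 479.6 -280.1   71.2]
540 [ 540.2 -279.4   71.5]
243 [ 343.9 -284.3   66.1] [ 561.8 -261.2   75.3]
360 [ 368.5 -277.1   70.9]
420 [ 420.8 -274.8   71. ]
480 [ 481.  -276.6   71.6]
540 [ 541.9 -276.8   70.6]
```

View pics/s9.png

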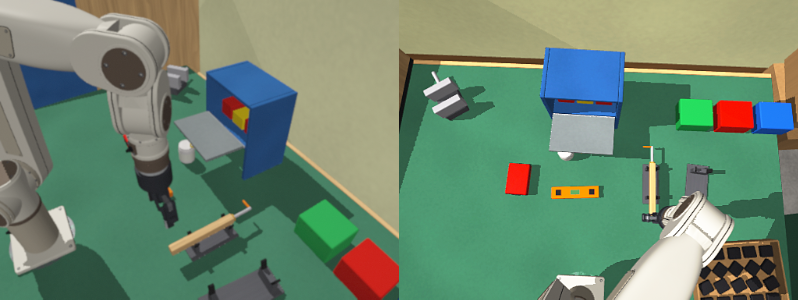

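The pole lies level in both forks with the hook forward (left half (235,215), right half (652,180)). The flap is down and the gripper is clear.

```bash
python3 -c "
from station import *;print(close_job())"
```

```text
the job is handed in; nothing more can be done
None
```

The job is handed in at about 26 s: the pole opened the flap to about 1.54 rad, and it is back level in its rest with the hook forward, with the gripper clear; no verdict was returned.

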